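Serve the last scone with the tongs

TASK

It is tea time: one of the two small white plates already has its scone and the other is still empty. Pick up the steel tongs, squeeze them on the scone that lies on the round wooden board, lift it off and bring it over the middle of the empty plate; finish there, holding it still in the tongs, at least 6 cm clear above the plate, without setting it down or letting go. Touch the scones only with the tongs, and leave the served scone and the other things on the desk where they are.

Things in the scene. Friction and masses are not known exactly. Their poses are not given: they have to be found in the camera images.
- tongs_grip (a point): Where to hold the steel tongs: midway between their two black pads (60 mm long), 12 mm over the underside, 85 mm ahead of the hinge pin at the tail. The tongs lie flat, two upright strip arms 24 mm high side by side; x points along the tongs to the tips, z up. Squeeze from above, across y: 57 mm over the outsides of the pads when open, about 41 mm when closed on a scone.
- tongs_tips (a point): Point midway between the two tips of the tongs, 12 mm over the underside, 91 mm ahead of tongs_grip along the same x axis. Each tip is an upright leaf 28 mm long and 26 mm high, slightly hollow, with its middle beside this point. The gap between the tips is 76 mm when open and shrinks about 2 mm for each 1 mm that the pads are squeezed together.
- scone_1_center (a point): Centre of the scone to serve, 17 mm over its underside. A round fruit scone with straight upright sides, 46 mm across and 34 mm high, about 40 g, loose on the round dark wooden board, up to 25 mm off the board's middle.
- scone_2_center (a point): Centre of the scone that is already served, the same in shape and size; it stands on one of the two plates (either).
- plate_1_middle (a point): Middle of a small round white plate, on its floor, 6 mm above the worktop. The plate is 112 mm across, its rim 13 mm high; fixed. It may be the one that has a scone or the empty one, and may be the left or the middle one.
- plate_2_middle (a point): Middle of the other small white plate, the same in every way.
- tongs_left: Left arm of the tongs (origin at the hinge pin, on the underside). A spring opens the tongs: each pad pushes out with about 4 N when first squeezed and 6 N when closed on a scone. Squeezed lightly, to 52 to 54 mm over the pads, they are carried open; a grip of 20 to 30 N holds a scone. All together they weigh 90 g and are 221 mm long.
- tongs_right: Right arm of the tongs; both arms always swing alike.
- scone_1: The scone on the board (underside).
- scone_2: The served scone (underside).
- plate_1: The plate of plate_1_middle (underside).
- plate_2: The plate of plate_2_middle (underside).
- board: Round dark wooden serving board, 120 mm across, 14 mm high, fixed (origin on its underside). Fixed round the work: a wooden box 76 mm high to its left, a drawer chest 162 mm high between the places of the two plates, the wall about 0.70 m ahead of the robot's base, a large screen at the far right.
- mug_1: Green and white tea mug, 78 mm across, 116 mm over the handle, 101 mm high, loose, origin under its middle; leave it alone.
- mug_2: Green and white tea mug, 78 mm across, 116 mm over the handle, 101 mm high, loose, origin under its middle; leave it alone.
- keys: Bunch of keys 66 x 112 x 5 mm, loose; leave it alone.
- glue_stick: Glue stick, 28 mm across and 95 mm high, standing loose; leave it alone.
- eraser: Eraser 46 x 22 x 13 mm, lying loose; leave it alone.
Mind the look-alikes: they are no part of the job. What is shaped like the plate_2 but yellow is not meant.

How it is judged:
By the outcome, as a careful person would: the job done as asked, in the order asked, and still so for the second after the job is handed in, while the arm keeps its last pose, push and grip.
It also fails if it takes over 51 s, if anything falls off the work surface, if the arm or the gripper's body presses on something with over 40 N, if the wrist force passes 120 N, or if a joint passes its speed limit or range.

ROBOT

A 6-joint arm with a two-finger parallel gripper is mounted at the origin on the work surface; the furniture and walls round the work are solid. World frame = base frame: x ahead of the robot, y to its left, z up, the work surface at z = 0. Lengths are in m, angles in rad, forces in N, time in s.
With the tool pointing down it reaches from about 0.425 to 1.125 m from the base axis. Payload 14.9 kg.
Tool frame: the origin (TCP) lies on the centre line of the jaws, within the pads' length; the fingertips stand 17 mm ahead of it and the grasp point (between the pads) lies 2 mm behind it (bot.finger_overhang is the distance from the TCP to the fingertips, in m); z points along the fingers, y is the line along which they close (so a half turn about z gives the same grasp; the last joint's range is limited). The gripper opens to 91 mm and grips with 3 to 60 N. Pads are 32 mm wide; open, the fingers measure 118 mm over their backs; the gripper's body (76 mm by 178 mm) begins 60 mm behind the grasp point.
Start: joints at [1.314, 0.379, 1.734, -0, 1.028, -0.033], TCP at [0.155, 0.683, 0.203] pointing down, gripper open.
Joint ranges: [-2.77, 2.77], [-0.74, 2.19], [0, 2.66], [-1.06, 4.2], [0.31, 2.87], [-3.08, 3.08]. Speed limits (rad/s): [1.89, 1.89, 2.39, 3.14, 3.14, 3.14].

INTERFACE

Orientations are given as [roll, pitch, yaw] about the fixed x, y, z axes, in that order (R = Rz(yaw) Ry(pitch) Rx(roll)).
In Python, from station import bot gives the robot as it stands.
- The arm moves only by the tool play_rows, never from a script. Its argument "series" is a list that holds one entry, the list of rows, each a list of 5 numbers: the opening in per cent of the stroke, from 0 (shut) to 100 (fully open), then the shift along the tool's x, y, z in m, then the turn about the tool's z in degrees. A call has 1 to 8 rows; each row is the pose to reach, as a shift and turn from the pose commanded when the call began, along the tool's axes at that moment; what a row does not reach only later rows make up. A row lasts 1/12 s, in which the tool goes at most 41.7 mm and 7.16 degrees, less where a joint would pass 70% of its speed; a pose out of reach is approached as far as the arm can. A call with a gripper value outside its range is refused whole. The fingers move at their own pace and stop on an object; "grip_force" is the grip in N (left out, the last holds). Time passes only in rows, so rows that repeat a pose let the fingers close. It gives the time, the measured TCP pose, the force, the opening and the grip force at its end, in the units of the state.
- bot.sense(): the state, without advancing time (a new reading comes with each control period).
- bot.get_image(name): name is "scene" or "top" or "wrist"; returns a dict with "frame" (400x640x3 uint8, blue, green, red), "mtx" (3x3 intrinsics, pixels), "dist" ([k1, k2, p1, p2, k3] as OpenCV has them; the pictures are not rectified), "world_from_camera" (4x4, takes a point from camera to world coordinates). Camera axes: x right, y down, z forward; pixel columns grow to the right and rows downward; lengths in m; the calibration is good to about 2 mm. A picture is of the moment at which its call begins. There is no depth.
- bot.hand_in(): hands the job in; it is judged then, once.
The state is a dict: "clock": time; "qpos": joint angles; "joint_vel": joint speeds; "joint_torque": joint torques, N m; "position": TCP position; "tcp_rot": TCP orientation; "contact_force": force on the tool from outside, world axes, zero at the start; "ft_torque": the same for the moment, N m; "width": finger opening in m; "gripper_force": force on a finger pad.
Only numpy, scipy, OpenCV 4.12 (cv2) and the standard library are available. Lean on these libraries where they do the work, as an engineer would, in place of code of your own. Each camera call takes 0.05 s, during which the arm holds its last target. There are 200 camera calls.

## Working session

There is one attempt and no reset: what is moved stays moved. The work goes in short steps, Python scripts to look and compute and a tool call to move; the robot and the scene stay as the last step left them, time stands still between calls to the robot, and variables do not carry over. Pictures are saved under pics/ and viewed, at most 10 in all, crops included, and the job is handed in when it is done.

Besides the shell and the picture viewer there is one more tool, called after ">>>" as a command line: name --argument value ..., lists and objects as JSON in quotes. play_rows: Moves the arm, as the interface text tells. Its arguments: {"type":"object","properties":{"series":{"type":"array"},"grip_force":{"type":"number"}},"required":["series"]}

```bash
mkdir -p pics; cat > h.py <<'E'
import numpy as np, cv2, json
from station import bot
def shot(n,f):
    d=bot.get_image(n); cv2.imwrite(f'pics/{f}.png',d['frame'])
    np.savez(f'pics/{f}.npz',m=d['mtx'],d=np.array(d['dist']),T=d['world_from_camera'])
def px(f,pts,z):
    c=np.load(f'pics/{f}.npz'); T=c['T']
    u=cv2.undistortPoints(np.array(pts,float).reshape(-1,1,2),c['m'],c['d']).reshape(-1,2)
    z=np.broadcast_to(z,len(u)); out=[]
    for (a,b),zz in zip(u,z):
        r=T[:3,:3]@[a,b,1]; out.append(T[:3,3]+r*(zz-T[2,3])/r[2])
    return np.round(out,4)
def proj(f,P):
    c=np.load(f'pics/{f}.npz'); W=np.linalg.inv(c['T'])
    return cv2.projectPoints(np.array(P,float),cv2.Rodrigues(W[:3,:3])[0],W[:3,3],c['m'],c['d'])[0].reshape(-1,2).round(1)
E
python3 - <<'E'
from h import *
shot('top','top0'); shot('scene','scene0'); shot('wrist','wrist0')
print(bot.sense())
E
```

```text
{'clock': 0.15, 'qpos': array([ 1.31371060e+00,  3.79329595e-01,  1.73466020e+00, -5.95898750e-07,
        1.02853245e+00, -3.32785108e-02]), 'joint_vel': array([ 0.00066339, -0.00203963, -0.0029963 , -0.00065257,  0.00078488,
        0.00056469]), 'joint_torque': array([ 6.83907583e-04, -7.64105415e+01, -4.34655368e+01,  6.50940137e-02,
        4.09180799e-02, -7.95855090e-05]), 'position': array([0.15526639, 0.68222014, 0.20240321]), 'tcp_rot': array([-3.14066356e+00, -3.04198718e-05,  2.91778573e+00]), 'contact_force': array([-1.06294855, -0.34552456,  0.28755997]), 'ft_torque': array([0.01179244, 0.02293958, 0.01897119]), 'gripper_force': 0.0, 'width': 0.09099584139500148}
```

View pics/top0.png

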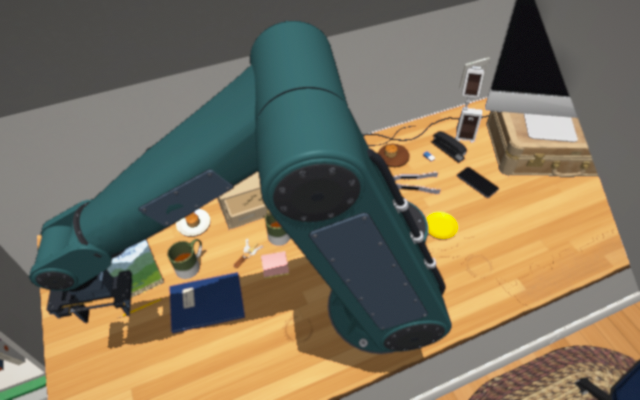

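View pics/scene0.png

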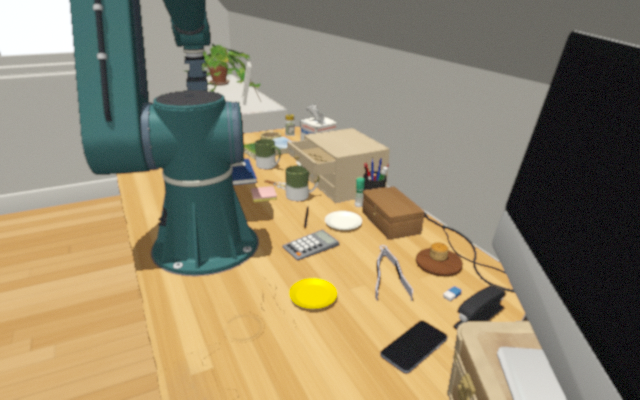

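The top view shows the served scone's plate at (193,221), the board at (393,155), and the tongs at about (395–440, 175–190), with their tail hidden. The scene view shows the empty plate at (343,220), the board scone at (439,250), the tongs' hinge at about (383,250) and their tips at (378,297) and (410,298).

```bash
python3 - <<'E'
from h import *
print('plate rim',px('scene0',[(343,219),(324,219),(362,220)],.013))
print('board scone base, board',px('scene0',[(439,260)],.014),px('scene0',[(439,245)],.048),px('scene0',[(439,261)],.014))
print('hinge,tips scene',px('scene0',[(383,250),(378,297),(410,298)],[.024,.0,.0]))
print('top tips',px('top0',[(438,177),(440,190),(397,178),(397,186)],.024))
print('top scone, board, served',px('top0',[(391,149),(393,155),(193,221)],[.048,.014,.006]))
im=cv2.imread('pics/scene0.png')[180:320,290:530]
cv2.imwrite('pics/c1.png',cv2.resize(im,None,fx=3.3,fy=3.3,interpolation=cv2.INTER_CUBIC))
print(np.load('pics/wrist0.npz')['T'].round(3), np.load('pics/wrist0.npz')['m'])
E
```

```text
plate rim [[ 0.4059 -0.05    0.013 ]
 [ 0.3538 -0.026   0.013 ]
 [ 0.4548 -0.0795  0.013 ]]
board scone base, board [[ 0.5243 -0.3498  0.014 ]] [[ 0.5324 -0.3334  0.048 ]] [[ 0.5213 -0.3534  0.014 ]]
hinge,tips scene [[ 0.4098 -0.2612  0.024 ]
 [ 0.3099 -0.3959  0.    ]
 [ 0.3753 -0.4306  0.    ]]
top tips [[ 0.3528 -0.4307  0.024 ]
 [ 0.2975 -0.4042  0.024 ]
 [ 0.4068 -0.2937  0.024 ]
 [ 0.3735 -0.2752  0.024 ]]
top scone, board, served [[ 0.5245 -0.3304  0.048 ]
 [ 0.5223 -0.3421  0.014 ]
 [ 0.522   0.4229  0.006 ]]
[[ 0.221  0.938  0.268  0.078]
 [ 0.975 -0.213 -0.061  0.7  ]
 [-0.001  0.275 -0.962  0.384]
 [ 0.     0.     0.     1.   ]] [[294.97493141   0.         321.080284  ]
 [  0.         294.97493141 196.96487607]
 [  0.           0.           1.        ]]
```

View pics/c1.png

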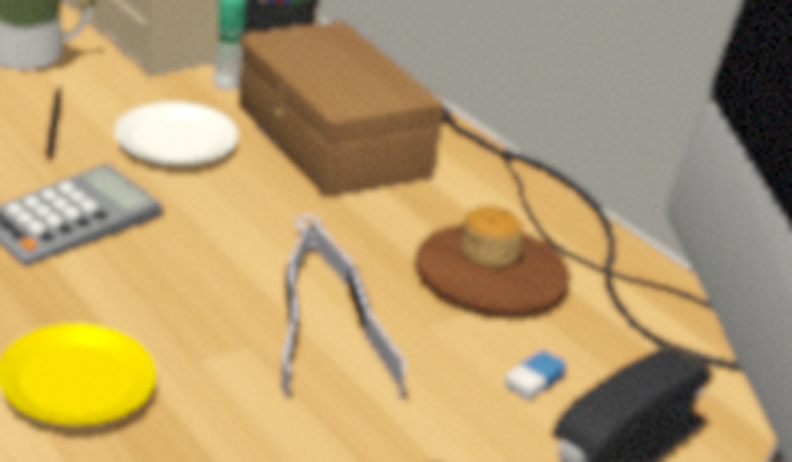

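The crop shows a white empty plate, tongs with the hinge at the far end and tips toward the camera, and the scone slightly off the board's middle. The rough positions agree between the two cameras. Next I'll bring the wrist camera over the tongs.

```bash
cat >> h.py <<'E'
def to(p,yaw,p0=None,yaw0=None):
    """shift along tool axes and turn (deg) from p0/yaw0 (default measured) to p/yaw, tool down"""
    s=bot.sense(); p0=s['position'] if p0 is None else np.array(p0); yaw0=s['tcp_rot'][2] if yaw0 is None else np.radians(yaw0)
    d=np.array(p)-p0; c,t=np.cos(yaw0),np.sin(yaw0)
    turn=(np.degrees(yaw0)-yaw+180)%360-180
    return np.round([c*d[0]+t*d[1], t*d[0]-c*d[1], -d[2], turn],4)
E
python3 - <<'E'
from h import *
W=[((.155,.683,.203),167.2),((.42,.46,.26),140),((.56,.13,.27),112),((.50,-.17,.27),85),((.385,-.31,.25),65)]
for a,b in zip(W,W[1:]): print(to(*b,*a), np.linalg.norm(np.subtract(a[0],b[0])))
print(px('scene0',[(390,237),(423,231),(363,211)],0))
E
```

```text
[-0.3078 -0.1587 -0.057  27.2   ] 0.3510028489912867
[-3.194e-01 -1.628e-01 -1.000e-02  2.800e+01] 0.3586084215408222
[-0.2557 -0.168  -0.     27.    ] 0.30594117081556715
[-0.1495 -0.1024  0.02   20.    ] 0.1822772613355818
[[ 0.4885 -0.1804  0.    ]
 [ 0.5963 -0.1927  0.    ]
 [ 0.5012 -0.0093  0.    ]]
```

>>> play_rows --series '[[[100,-0.02,-0.01,-0.015,2],[100,-0.055,-0.028,-0.03,5],[100,-0.092,-0.047,-0.04,8],[100,-0.129,-0.066,-0.05,11],[100,-0.166,-0.085,-0.057,15],[100,-0.203,-0.104,-0.057,19],[100,-0.24,-0.123,-0.057,23],[100,-0.277,-0.142,-0.057,27]]]'

```text
clock: 0.82
position: [0.3929, 0.4829, 0.2601]
tcp_rot: [3.141, 0.0, 2.443]
contact_force: [0.8, 1.0, -0.2]
width: 0.0911
gripper_force: 0.0
```

```bash
python3 - <<'E'
from h import *
s=bot.sense();print(s['position'],np.degrees(s['tcp_rot']),s['contact_force'],to((.56,.13,.27),112))
E
```

```text
[0.39287775 0.48292132 0.2600884 ] [1.79989031e+02 1.73003454e-04 1.39988919e+02] [ 0.80346669  0.99621315 -0.15466738] [-3.54900e-01 -1.62900e-01 -9.90000e-03  2.79889e+01]
```

>>> play_rows --series '[[[100,-0.036,-0.016,-0.002,3],[100,-0.072,-0.033,-0.004,7],[100,-0.108,-0.05,-0.006,10],[100,-0.144,-0.066,-0.008,14],[100,-0.18,-0.082,-0.01,17],[100,-0.216,-0.1,-0.01,21],[100,-0.252,-0.115,-0.01,24],[100,-0.288,-0.132,-0.01,28]]]'

```text
clock: 1.48
position: [0.5289, 0.1969, 0.27]
tcp_rot: [3.141, -0.0, 1.956]
contact_force: [1.5, -0.0, 0.9]
width: 0.0914
gripper_force: 0.0
```

```bash
python3 - <<'E'
from h import *
print(to((.52,-.12,.27),90))
E
```

```text
[-0.2904 -0.1271  0.     22.0431]
```

>>> play_rows --series '[[[100,-0.036,-0.016,0,3],[100,-0.072,-0.032,0,6],[100,-0.108,-0.048,0,9],[100,-0.144,-0.064,0,12],[100,-0.18,-0.08,0,15],[100,-0.216,-0.095,0,18],[100,-0.252,-0.11,0,20],[100,-0.29,-0.127,0,22]]]'

```text
clock: 2.15
position: [0.5198, -0.1195, 0.27]
tcp_rot: [3.141, -0.0, 1.572]
contact_force: [0.8, 0.0, 0.1]
width: 0.0911
gripper_force: 0.0
```

```bash
python3 - <<'E'
from h import *
print(to((.39,-.30,.22),65))
E
```

```text
[-0.1803 -0.13    0.05   25.0815]
```

>>> play_rows --series '[[[100,-0.028,-0.02,0.005,4],[100,-0.056,-0.04,0.012,8],[100,-0.084,-0.06,0.02,12],[100,-0.112,-0.08,0.028,16],[100,-0.14,-0.1,0.036,20],[100,-0.165,-0.12,0.045,23],[100,-0.18,-0.13,0.05,25],[100,-0.18,-0.13,0.05,25]]]'

```text
clock: 2.82
position: [0.3886, -0.2999, 0.2188]
tcp_rot: [-3.14, -0.0, 1.133]
contact_force: [0.6, 0.1, -0.4]
width: 0.0914
gripper_force: 0.0
```

```bash
python3 - <<'E'
from h import *
s=bot.sense();print(s['position'],np.degrees(s['tcp_rot']),s['qpos'])
shot('wrist','w1');shot('top','top1')
E
```

```text
[ 0.38859099 -0.29994484  0.21880641] [-1.79906347e+02 -2.45827598e-03  6.48938841e+01] [-7.04617661e-01  2.15512554e-02  2.13886225e+00 -4.67494642e-04
  9.82767369e-01 -2.66173673e-01]
```

View pics/w1.png

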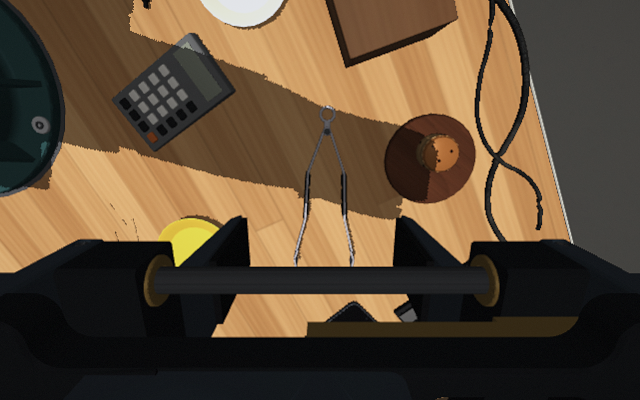

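The wrist view shows the hinge pin at (327,131), the black pads at about (306,188) and (346,193), the scone top at about (441,153) and the empty plate at the top edge, centred near (243,0).

```bash
python3 - <<'E'
from h import *
p=px('w1',[(327,131),(306.5,175),(344.5,176),(305,212),(347,212),(296,263),(352.5,263)],.024)
h=p[0]; m=(p[1]+p[2])/2; m2=(p[3]+p[4])/2; t=(p[5]+p[6])/2
print(p,m,m2,t)
for q in (m,m2,t): print(np.degrees(np.arctan2(*(q-h)[1::-1])),np.linalg.norm(q-h))
d=(t-h)[:2]; d/=np.linalg.norm(d); g=h[:2]+.085*d; a=np.degrees(np.arctan2(d[1],d[0]));print('grip',g,'dir',a)
print('scone',px('w1',[(439.5,153.5)],.048),'board',px('w1',[(430,158)],.014))
# tool yaw so that jaw (yaw-90) is perpendicular: jaw = a+90 -> yaw=a+180
print(to((*g,.09),a+180), to((*g,.02),a+180))
E
```

```text
[[ 0.4174 -0.2516  0.024 ]
 [ 0.3698 -0.2911  0.024 ]
 [ 0.414  -0.3132  0.024 ]
 [ 0.3459 -0.3359  0.024 ]
 [ 0.3971 -0.3599  0.024 ]
 [ 0.3009 -0.3992  0.024 ]
 [ 0.3735 -0.4331  0.024 ]] [ 0.3919  -0.30215  0.024  ] [ 0.3715 -0.3479  0.024 ] [ 0.3372  -0.41615  0.024  ]
-116.76870830343097 0.056617598854066586
-115.48412699041732 0.10667942632016729
-115.98413415466776 0.18305393330928457
grip [ 0.38015961 -0.32800781] dir -115.98413415466776
scone [[ 0.5281 -0.3308  0.048 ]] board [[ 0.5252 -0.3409  0.014 ]]
[-0.0311  0.0032  0.1297  1.101 ] [-0.0311  0.0032  0.1997  1.101 ]
```

>>> play_rows --series '[[[100,-0.012,0.001,0.02,1],[100,-0.024,0.002,0.05,1],[100,-0.031,0.003,0.085,1],[100,-0.031,0.003,0.12,1],[100,-0.031,0.003,0.15,1],[100,-0.031,0.003,0.175,1],[100,-0.031,0.003,0.192,1],[100,-0.031,0.003,0.199,1]]]' --grip_force 15

```text
clock: 3.58
position: [0.3803, -0.326, 0.0189]
tcp_rot: [-3.139, -0.001, 1.122]
contact_force: [-1.0, -0.3, -0.3]
width: 0.0911
gripper_force: 0.0
```

>>> play_rows --series '[[[85,0,0,0,0],[75,0,0,0,0],[66,0,0,0,0],[62,0,0,0,0],[58,0,0,0,0],[58,0,0,0,0],[58,0,0,0,0],[58,0,0,0,0]]]' --grip_force 15

```text
clock: 4.25
position: [0.3806, -0.3277, 0.0212]
tcp_rot: [3.141, 0.0, 1.12]
contact_force: [0.8, 0.6, -0.3]
width: 0.053
gripper_force: 0.0
```

```bash
python3 - <<'E'
from h import *
shot('wrist','w2'); s=bot.sense(); print(s['width'],s['gripper_force'],s['position'])
E
```

```text
0.052752973115236794 0.0 [ 0.38052767 -0.32769047  0.02111581]
```

View pics/w2.png

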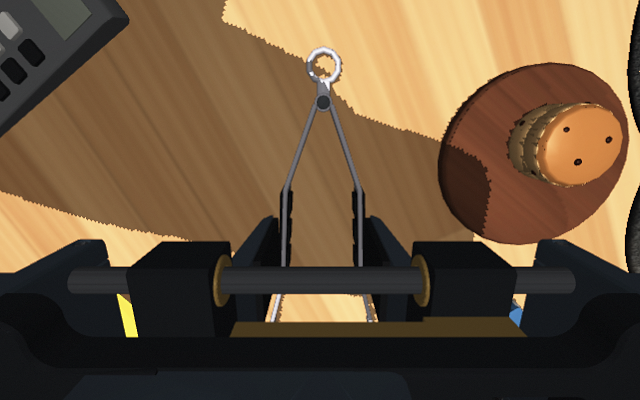

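The wrist view shows the tongs centred between the fingers, with the hinge at (323,102) and the pads at (286,230) and (360,230). The grip force reads 0, so I'll squeeze a little more and lift slightly to test the hold.

>>> play_rows --series '[[[57,0,0,0,0],[57,0,0,0,0],[57,0,0,0,0],[57,0,0,-0.005,0],[57,0,0,-0.012,0],[57,0,0,-0.02,0],[57,0,0,-0.02,0],[57,0,0,-0.02,0]]]' --grip_force 15

```text
clock: 4.97
position: [0.3809, -0.328, 0.0417]
tcp_rot: [3.14, 0.0, 1.12]
contact_force: [-0.7, -0.5, 0.0]
width: 0.052
gripper_force: 0.0
```

```bash
python3 - <<'E'
from h import *
shot('wrist','w3'); s=bot.sense(); print(s['width'],s['gripper_force'],s['position'],s['contact_force'])
a=cv2.imread('pics/w2.png');b=cv2.imread('pics/w3.png');cv2.imwrite('pics/c3.png',cv2.resize(np.hstack([a[30:330,220:420],b[30:330,220:420]]),None,fx=2,fy=2))
E
```

```text
0.05193517318702235 0.0 [ 0.38068445 -0.3277855   0.04136648] [-0.31901974  0.22026293  0.59625693]
```

View pics/c3.png

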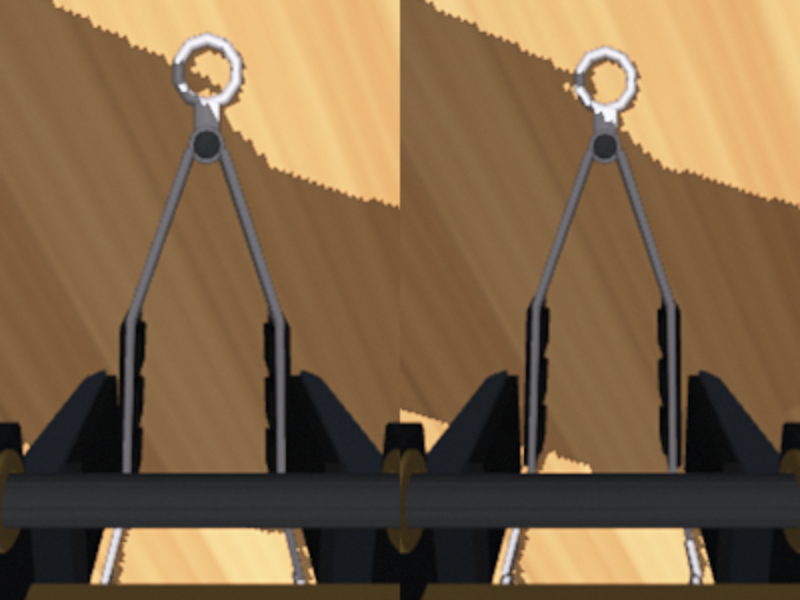

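Comparing the two shots (left before, right after the lift), the tail ring got smaller, so the tongs stayed on the desk. They weren't being squeezed, so I'll measure the actual pad span.

```bash
python3 - <<'E'
from h import *
for f,P in (('w2',[(281,240),(365,240),(323,102)]),('w3',[(482.5/2-200+220+30+0,0)]*0 or [(284,240),(361,240),(322.5,103)])):
    p=px(f,P,.024); print(f,p.tolist(),np.linalg.norm(p[0]-p[1]), np.linalg.norm((p[0]+p[1])/2-p[2]))
# where do the finger pad inner faces fall at TCP, for 52 mm
s=bot.sense();y=s['tcp_rot'][2];j=np.array([np.sin(y),-np.cos(y),0]);t=np.array(s['position'])
print(proj('w3',[t+j*.026,t-j*.026,t+j*.026-[0,0,.017],t-j*.026-[0,0,.017],t+j*.026+[0,0,.02]]))
E
```

```text
w2 [[0.3545, -0.318, 0.024], [0.4042, -0.3421, 0.024], [0.4169, -0.2521, 0.024]] 0.055234952702070836 0.0865228582514471
w3 [[0.3501, -0.3263, 0.024], [0.4009, -0.3509, 0.024], [0.4171, -0.2523, 0.024]] 0.05644289149219763 0.09580318366317479
[[361.7 234.3]
 [283.6 234.3]
 [358.5 224.9]
 [286.4 224.9]
 [366.1 247.5]]
```

>>> play_rows --series '[[[80,0,0,0,0],[80,0,0,0,0],[80,0,0,0.01,0],[80,0,0,0.02,0],[80,0,0,0.022,0],[70,0,0,0.022,0],[60,0,0,0.022,0],[57,0,0,0.022,0]]]' --grip_force 20

```text
clock: 5.68
position: [0.3805, -0.3276, 0.0189]
tcp_rot: [-3.142, -0.0, 1.12]
contact_force: [0.4, -0.6, -0.3]
width: 0.0559
gripper_force: 0.0
```

>>> play_rows --series '[[[56,0,0,0,0],[56,0,0,0,0],[56,0,0,0,0],[56,0,0,0,0]]]'

```text
clock: 6.02
position: [0.3806, -0.3277, 0.0191]
tcp_rot: [3.141, 0.0, 1.12]
contact_force: [-0.5, -0.6, 0.6]
width: 0.0511
gripper_force: 0.0
```

>>> play_rows --series '[[[54,0,0,0,0],[54,0,0,0,0],[54,0,0,0,0],[54,0,0,0,0]]]'

```text
clock: 6.35
position: [0.3805, -0.3276, 0.019]
tcp_rot: [3.142, -0.0, 1.12]
contact_force: [-0.0, -0.3, 0.3]
width: 0.0493
gripper_force: 0.0
```

```bash
python3 - <<'E'
from h import *
shot('wrist','w4'); shot('scene','s4'); a=cv2.imread('pics/w2.png');b=cv2.imread('pics/w4.png');c=cv2.imread('pics/s4.png')[200:330,330:480]
c=cv2.resize(c,(346,300),interpolation=cv2.INTER_CUBIC)
cv2.imwrite('pics/c4.png',np.hstack([a[30:330,220:420],b[30:330,220:420],c]))
s=bot.sense();print(s['width'],s['gripper_force'],s['joint_torque'])
E
```

```text
0.04903033957639612 0.0 [-2.01815841e-03 -5.93029797e+01 -2.56978637e+01  3.42372141e-02
  5.79579931e-02 -6.71965353e-06]
```

View pics/c4.png

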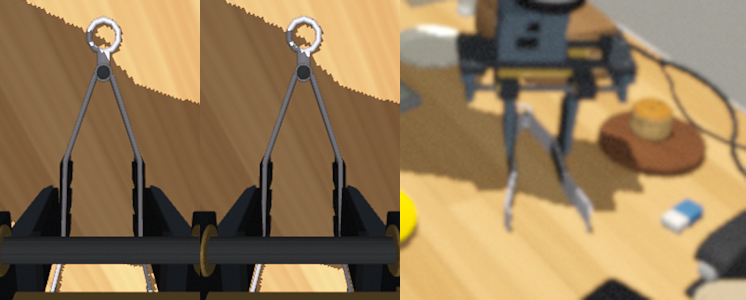

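The left and middle crops (53 and 49 mm readings) show the same tong span, so the fingers aren't squeezing yet. I'll keep closing in small steps until a force shows.

>>> play_rows --series '[[[51,0,0,0,0],[51,0,0,0,0],[51,0,0,0,0]]]'

```text
clock: 6.7
position: [0.3805, -0.3276, 0.019]
tcp_rot: [3.142, 0.0, 1.12]
contact_force: [-0.1, 0.1, -0.0]
width: 0.0468
gripper_force: 0.0
```

>>> play_rows --series '[[[48,0,0,0,0],[48,0,0,0,0],[48,0,0,0,0]]]'

```text
clock: 6.95
position: [0.3805, -0.3276, 0.0189]
tcp_rot: [3.142, 0.0, 1.12]
contact_force: [-0.1, -0.0, -0.8]
width: 0.0436
gripper_force: 0.0
```

```bash
python3 - <<'E'
from h import *
shot('wrist','w5')
for f in ('w2','w4','w5'):
    g=cv2.cvtColor(cv2.imread(f'pics/{f}.png'),cv2.COLOR_BGR2GRAY)
    for r in (170,235,305): print(f,r,g[r,225:325:2].tolist() if r!=170 else g[r,280:320:2].tolist())
    print(f,'rod ends row 282', [i for i in range(140,520) if abs(int(g[282,i])-int(g[282,i-1]))>25])
E
```

```text
w2 170 [112, 115, 112, 111, 107, 104, 113, 79, 114, 112, 111, 108, 107, 111, 111, 113, 111, 109, 106, 103]
w2 235 [101, 101, 102, 101, 99, 99, 101, 103, 105, 104, 104, 105, 67, 31, 32, 31, 32, 33, 32, 29, 16, 12, 14, 10, 11, 10, 9, 13, 29, 114, 93, 7, 11, 72, 109, 109, 109, 109, 112, 112, 112, 111, 110, 111, 113, 114, 115, 112, 111, 110]
w2 305 [9, 11, 11, 10, 11, 13, 25, 25, 25, 25, 24, 25, 25, 25, 26, 24, 19, 18, 21, 12, 10, 3, 141, 208, 184, 227, 206, 88, 160, 209, 209, 211, 210, 209, 203, 202, 203, 202, 203, 200, 200, 198, 198, 204, 208, 205, 204, 203, 202, 199]
w2 rod ends row 282 [213, 214, 429, 430]
w4 170 [113, 113, 111, 110, 110, 100, 112, 79, 109, 111, 109, 106, 109, 110, 113, 111, 111, 109, 106, 103]
w4 235 [100, 102, 100, 100, 98, 99, 101, 103, 104, 103, 102, 100, 99, 99, 46, 30, 30, 32, 32, 30, 31, 28, 12, 13, 13, 12, 9, 11, 29, 113, 82, 10, 11, 66, 109, 108, 108, 111, 110, 111, 110, 110, 109, 111, 112, 114, 113, 111, 110, 109]
w4 305 [75, 64, 35, 11, 12, 13, 12, 12, 18, 23, 25, 25, 23, 25, 25, 25, 28, 22, 18, 21, 21, 15, 8, 2, 130, 229, 215, 87, 133, 209, 209, 209, 208, 204, 200, 200, 202, 202, 202, 198, 198, 196, 200, 206, 206, 204, 202, 202, 200, 200]
w4 rod ends row 282 [220, 221, 223, 420, 423, 424]
w5 170 [112, 111, 110, 108, 108, 98, 110, 78, 107, 109, 107, 106, 106, 109, 110, 111, 109, 108, 105, 101]
w5 235 [99, 99, 98, 98, 97, 98, 100, 102, 103, 102, 100, 98, 97, 95, 97, 99, 93, 31, 31, 31, 30, 31, 31, 32, 19, 11, 11, 12, 9, 9, 9, 9, 11, 67, 105, 107, 108, 108, 109, 111, 109, 108, 108, 109, 110, 111, 111, 110, 108, 108]
w5 305 [21, 21, 11, 16, 65, 70, 56, 25, 8, 8, 12, 12, 19, 23, 22, 25, 25, 24, 24, 24, 22, 20, 19, 19, 16, 10, 22, 97, 130, 207, 207, 207, 206, 202, 197, 199, 201, 201, 199, 196, 196, 194, 197, 205, 204, 202, 201, 199, 198, 199]
w5 rod ends row 282 [229, 230, 233, 410, 413, 414]
```

```bash
python3 - <<'E'
from h import *
s=bot.sense();y=s['tcp_rot'][2];j=np.array([np.sin(y),-np.cos(y),0]);x=np.array([np.cos(y),np.sin(y),0]);t=np.array(s['position'])
for z in (.002,.012,.022,.03,.04,.05):
    q=t.copy();q[2]=z
    print(z,proj('s4',[q+j*.0245,q-j*.0245]).tolist())
shot('scene','s5')
c=cv2.imread('pics/s5.png')[200:320,340:470]
cv2.imwrite('pics/c5.png',cv2.resize(c,(650,600),interpolation=cv2.INTER_CUBIC))
E
```

```text
0.002 [[396.9, 273.2], [377.4, 273.0]]
0.012 [[397.2, 269.9], [377.6, 269.7]]
0.022 [[397.6, 266.6], [377.9, 266.4]]
0.03 [[397.8, 263.9], [378.1, 263.7]]
0.04 [[398.2, 260.5], [378.4, 260.3]]
0.05 [[398.5, 257.1], [378.7, 256.9]]
```

View pics/c5.png

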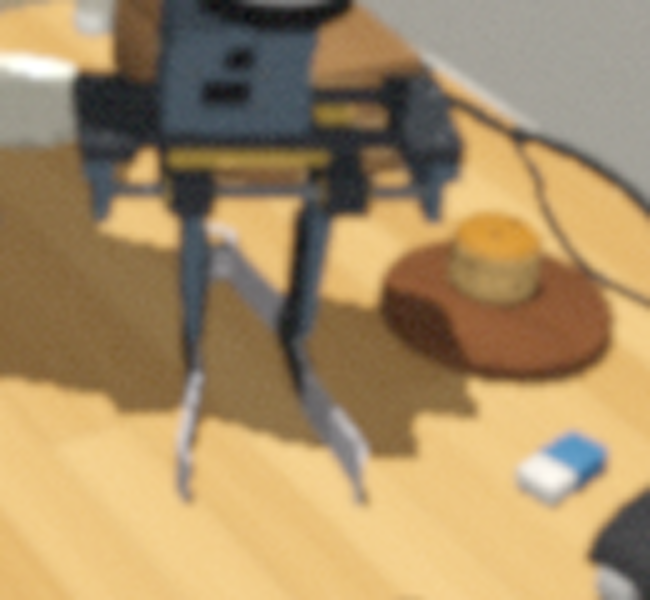

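```bash
python3 - <<'E'
from h import *
print(bot.finger_overhang,[a for a in dir(bot) if a[0]!='_'])
im=cv2.cvtColor(cv2.imread('pics/s5.png'),cv2.COLOR_BGR2GRAY)
print(im[256:286,370:404:2])
E
```

```text
0.017 ['PlanningError', 'finger_overhang', 'get_image', 'hand_in', 'sense']
[[120 115 111  82  81  72 102 110 109 112 114 126 169 175  66  47  85]
 [114 117 111  77  83  69 102 109 104 111 110 113 148 158  53  52  85]
 [117 116 111  79  81  70 105 111 108 109 111 112 124 125  44  48  88]
 [117 115 116  84  80  75 105 112 110 110 111 111 113 100  36  53  89]
 [118 116 114  90  81  77 106 112 109 109 110 112 111  86  37  53  87]
 [118 118 116  92  77  71 105 111 110 111 111 112 108  72  34  60  83]
 [115 118 116  96  82  76 108 111 110 108 113 113 106  64  42  60  87]
 [114 118 114  90  79  80 109 110 110 110 112 114 100  51  35  59  86]
 [116 116 117  87  78  85 112 113 111 111 111 111  97  46  35  70  94]
 [116 115 116  82  77  83 115 116 112 109 112 110  99  43  37  63  94]
 [116 118 115  79  73  85 112 114 114 108 113 110  97  42  38  70  99]
 [111 116 115  77  75  93 116 115 114 114 108 112 100  47  48  82 102]
 [111 116 114  75  68  96 116 117 114 115 111 111 103  52  60  86 105]
 [111 114 115  80  67 102 117 116 117 117 112 112 107  66  54  89 102]
 [110 111 114  82  68 102 116 
[... 406 characters left out ...]
107 102 149 131 117 116 118 116 121 116 114 108  78  72 111]
 [107 107 106 110 159 118 117 116 117 116 118 114 115 113  85  72 105]
 [108 106 106 113 172 118 113 117 116 117 117 115 115 116  98  78 105]
 [109 107 109 123 175 118 113 115 118 115 118 117 116 115 108  89 105]
 [109 107 108 138 165 112 110 116 117 119 115 120 118 115 114  96 104]
 [118 115 126 163 153 110 110 115 117 116 116 116 117 120 116 107 104]
 [152 151 160 191 156 109 115 116 115 117 119 118 118 117 116 111 105]
 [184 186 185 198 157 125 145 126 120 118 118 117 118 118 115 114 103]
 [198 199 199 200 153 151 183 161 150 133 119 118 119 116 118 117 107]
 [200 201 201 200 151 174 195 189 183 165 132 126 118 117 117 118 112]]
```

The right finger seems to end at about row 267, which puts its tip near z≈0.02 and above the tongs. I'll open and feel downward gently.

>>> play_rows --series '[[[80,0,0,-0.004,0],[80,0,0,-0.004,0],[80,0,0,-0.004,0],[80,0,0,-0.004,0],[80,0,0,0.0,0],[80,0,0,0.002,0],[80,0,0,0.004,0],[80,0,0,0.004,0]]]'

```text
clock: 7.72
position: [0.3802, -0.3274, 0.0144]
tcp_rot: [-3.141, -0.0, 1.12]
contact_force: [0.1, 0.4, 0.3]
width: 0.0731
gripper_force: 0.0
```

>>> play_rows --series '[[[80,0,0,0.002,0],[80,0,0,0.004,0],[80,0,0,0.004,0]]]'

```text
clock: 7.97
position: [0.3803, -0.3274, 0.0105]
tcp_rot: [-3.141, -0.0, 1.12]
contact_force: [-0.3, -0.2, -0.0]
width: 0.073
gripper_force: 0.0
```

>>> play_rows --series '[[[80,0,0,0.002,0],[80,0,0,0.004,0],[80,0,0,0.004,0]]]'

```text
clock: 8.22
position: [0.3804, -0.3275, 0.0066]
tcp_rot: [-3.141, -0.0, 1.12]
contact_force: [-0.2, 0.0, -0.4]
width: 0.0733
gripper_force: 0.0
```

>>> play_rows --series '[[[80,0,0,0.001,0],[80,0,0,0.003,0],[80,0,0,0.003,0]]]'

```text
clock: 8.47
position: [0.3804, -0.3275, 0.0037]
tcp_rot: [-3.141, -0.0, 1.12]
contact_force: [-0.1, 0.3, 0.3]
width: 0.0731
gripper_force: 0.0
```

>>> play_rows --series '[[[70,0,0,0,0],[64,0,0,0,0],[60,0,0,0,0],[58,0,0,0,0],[58,0,0,0,0],[58,0,0,0,0]]]' --grip_force 15

```text
clock: 8.97
position: [0.3805, -0.3276, 0.004]
tcp_rot: [3.142, 0.0, 1.12]
contact_force: [0.8, -0.4, 0.2]
width: 0.053
gripper_force: 4.2
```

Contact at 4.2 N. The tool sits about 2 cm higher than reported. I'll go a few mm lower for a deeper hold, watching the force.

>>> play_rows --series '[[[66,0,0,0,0],[66,0,0,0,0],[66,0,0,0.001,0],[66,0,0,0.002,0],[66,0,0,0.003,0],[66,0,0,0.003,0]]]'

```text
clock: 9.47
position: [0.3804, -0.3275, 0.0007]
tcp_rot: [-3.141, -0.0, 1.12]
contact_force: [0.1, 0.0, 0.5]
width: 0.0602
gripper_force: 0.0
```

>>> play_rows --series '[[[66,0,0,0.001,0],[66,0,0,0.002,0],[66,0,0,0.002,0]]]'

```text
clock: 9.72
position: [0.3804, -0.3276, -0.0012]
tcp_rot: [-3.141, -0.0, 1.12]
contact_force: [-0.3, -0.8, 0.6]
width: 0.0603
gripper_force: 0.0
```

>>> play_rows --series '[[[62,0,0,0,0],[58,0,0,0,0],[58,0,0,0,0],[58,0,0,0,0],[58,0,0,0,0]]]' --grip_force 15

```text
clock: 10.13
position: [0.3805, -0.3276, -0.001]
tcp_rot: [3.142, 0.0, 1.12]
contact_force: [-0.5, -0.3, -0.6]
width: 0.053
gripper_force: 4.0
```

Held at 4 N. Now I'll lift and re-check the scone's position, allowing for the height offset in the wrist camera.

>>> play_rows --series '[[[58,0,0,-0.006,0],[58,0,0,-0.018,0],[58,0,0,-0.034,0],[58,0,0,-0.052,0],[58,0,0,-0.07,0],[58,0,0,-0.084,0],[58,0,0,-0.09,0],[58,0,0,-0.09,0]]]'

```text
clock: 10.8
position: [0.3813, -0.3283, 0.0909]
tcp_rot: [3.139, 0.001, 1.12]
contact_force: [0.9, 0.2, -1.3]
width: 0.0529
gripper_force: 3.8
```

```bash
python3 - <<'E'
from h import *
c=dict(np.load('pics/w1.npz')); 
for dz in (0,.022):
    e=dict(c); T=c['T'].copy(); T[2,3]+=dz; e['T']=T; np.savez('pics/w1b.npz',**e)
    p=px('w1b',[(327,131),(296,263),(352.5,263),(439.5,153.5)],[.024,.024,.024,.048]); t=(p[1]+p[2])/2
    print(dz,p.tolist(),np.linalg.norm(t-p[0]),np.linalg.norm(p[1]-p[2]))
    h=p[0]; d=(t-h)/np.linalg.norm(t-h); print('grip',h+.085*d,np.degrees(np.arctan2(d[1],d[0])))
shot('wrist','w6'); shot('scene','s6'); shot('top','t6')
s=bot.sense();print(s['position'],s['width'],s['gripper_force'],s['contact_force'])
a=cv2.imread('pics/w6.png')[30:330,130:530];b=cv2.resize(cv2.imread('pics/s6.png')[180:330,330:500],(340,300),interpolation=cv2.INTER_CUBIC)
t=cv2.resize(cv2.imread('pics/t6.png')[110:260,330:530],(400,300),interpolation=cv2.INTER_CUBIC)
cv2.imwrite('pics/c6.png',np.vstack([np.hstack([a,b]),np.hstack([t,np.zeros((300,340,3),np.uint8)])]))
E
```

```text
0 [[0.4174, -0.2516, 0.024], [0.3009, -0.3992, 0.024], [0.3735, -0.4331, 0.024], [0.5281, -0.3308, 0.048]] 0.18305393330928457 0.08012471528810569
grip [ 0.38015961 -0.32800781  0.024     ] -115.98413415466776
0.022 [[0.4172, -0.253, 0.024], [0.2939, -0.4092, 0.024], [0.3707, -0.445, 0.024], [0.5348, -0.3371, 0.048]] 0.19369775424614508 0.08473417256337608
grip [ 0.3799435  -0.32939996  0.024     ] -115.99621313243952
[ 0.38017754 -0.32733199  0.08849645] 0.053079362602550174 3.8117987662553787 [-0.740474   -0.24012958 -2.20020089]
```

View pics/c6.png

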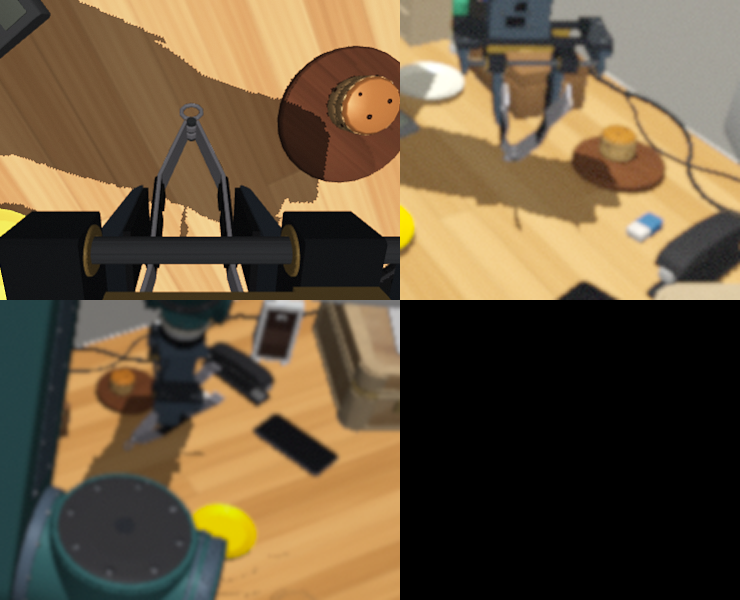

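The crops show the tongs lifted but tilted, tail down: the hinge is at (190,125) in the wrist crop and low in the scene crop. Open arms flare, so the fingers touch only at their tip-side edge, ahead of the centre of mass. I'll set them back down, regrip about 10 mm toward the tail and as deep as the desk allows.

>>> play_rows --series '[[[58,0,0,0.01,0],[58,0,0,0.025,0],[58,0,0,0.04,0],[58,0,0,0.054,0],[58,0,0,0.066,0],[58,0,0,0.076,0],[58,0,0,0.084,0],[58,0,0,0.09,0]]]'

```text
clock: 11.62
position: [0.3801, -0.3273, -0.0021]
tcp_rot: [-3.14, -0.0, 1.12]
contact_force: [-3.6, 1.0, 7.7]
width: 0.0528
gripper_force: 5.9
```

>>> play_rows --series '[[[58,0,0,0,0],[66,0,0,0,0],[70,0,0,0,0],[70,0.005,0,0,0],[70,0.01,0,0,0],[70,0.01,0,0.001,0],[70,0.01,0,0.002,0],[70,0.01,0,0.002,0]]]'

```text
clock: 12.28
position: [0.3849, -0.3185, -0.0031]
tcp_rot: [3.142, 0.0, 1.12]
contact_force: [-0.2, -0.3, 0.2]
width: 0.0639
gripper_force: 0.0
```

```bash
python3 - <<'E'
from h import *
shot('wrist','w7')
tpl=cv2.imread('pics/w2.png')[45:115,303:343]
for f in ('w2','w6','w7'):
    r=cv2.matchTemplate(cv2.imread(f'pics/{f}.png')[:200,250:400],tpl,cv2.TM_CCOEFF_NORMED); _,v,_,l=cv2.minMaxLoc(r); print(f,v,l[0]+250+20,l[1]+57)
s=bot.sense();print(s['position'],s['contact_force'])
E
```

```text
w2 0.9999999403953552 323 102
w6 0.6888925433158875 301 100
w7 0.7122900485992432 339 108
[ 0.38487948 -0.31855228 -0.00308051] [-0.03594435 -0.44159448  0.472387  ]
```

```bash
python3 - <<'E'
from h import *
im=cv2.imread('pics/w7.png'); t0=cv2.imread('pics/w2.png')[45:150,290:356]
for rot in (-6,-3,0,3,6):
  best=None
  for sc in (1,1.05,1.1,1.15,1.2,1.25,1.3):
    t=cv2.warpAffine(t0,cv2.getRotationMatrix2D((33,57),rot,1),(66,105),borderMode=cv2.BORDER_REPLICATE)
    t=cv2.resize(t,None,fx=sc,fy=sc)
    r=cv2.matchTemplate(im[:240,230:420],t,cv2.TM_CCOEFF_NORMED);_,v,_,l=cv2.minMaxLoc(r)
    if best is None or v>best[0]: best=(round(v,3),sc,230+l[0]+33*sc,l[1]+57*sc)
  print(rot,best)
h=px('w2',[(323,102)],.024); print('pred',proj('w7',h))
g=cv2.cvtColor(im,cv2.COLOR_BGR2GRAY)
for r in (60,80,100,120,150,180,200,220): print(r,g[r,270:380:3].tolist())
E
```

```text
-6 (0.802, 1.05, 337.65, 110.85)
-3 (0.818, 1.05, 337.65, 109.85)
0 (0.818, 1.3, 338.9, 117.10000000000001)
3 (0.818, 1.3, 338.9, 116.10000000000001)
6 (0.801, 1.3, 340.9, 116.10000000000001)
pred [[323.5 121.4]]
60 [102, 104, 104, 105, 104, 102, 102, 104, 104, 102, 101, 100, 96, 98, 218, 210, 210, 208, 207, 210, 213, 215, 209, 202, 202, 202, 204, 204, 204, 203, 202, 205, 206, 209, 208, 203, 199]
80 [107, 104, 102, 103, 103, 106, 105, 105, 103, 103, 104, 105, 104, 101, 100, 101, 103, 104, 104, 103, 134, 94, 99, 180, 104, 100, 189, 203, 203, 204, 204, 205, 203, 205, 206, 209, 211]
100 [107, 101, 103, 107, 107, 106, 103, 103, 105, 106, 105, 102, 103, 106, 106, 104, 100, 98, 98, 103, 105, 105, 104, 103, 101, 103, 139, 214, 207, 202, 205, 205, 206, 205, 203, 203, 206]
120 [115, 114, 113, 111, 104, 102, 107, 108, 108, 104, 104, 100, 115, 89, 104, 103, 105, 105, 106, 102, 100, 94, 119, 95, 106, 106, 103, 103, 104, 106, 106, 101, 98, 162, 207, 206, 205]
150 [112, 111, 111, 109, 112, 115, 115, 112, 111, 105, 104, 108, 108, 106, 105, 107, 88, 81, 86, 106, 106, 107, 106, 106, 100, 101, 102, 104, 106, 107, 105, 102, 103, 104, 105, 101, 97]
180 [117, 114, 112, 111, 113, 114, 113, 112, 111, 112, 114, 83, 116, 95, 105, 103, 106, 108, 106, 104, 105, 87, 116, 71, 105, 106, 108, 107, 102, 100, 102, 103, 105, 108, 107, 104, 101]
200 [113, 112, 114, 116, 116, 113, 113, 113, 115, 98, 111, 106, 111, 113, 114, 115, 111, 106, 101, 106, 107, 106, 105, 99, 112, 89, 106, 103, 106, 109, 108, 104, 100, 101, 104, 105, 107]
220 [117, 113, 113, 114, 112, 114, 104, 113, 91, 113, 113, 113, 113, 113, 112, 110, 112, 115, 116, 112, 107, 102, 104, 107, 107, 104, 99, 113, 95, 106, 104, 106, 110, 108, 106, 11, 12]
```

```bash
python3 - <<'E'
from h import *
def pxd(f,pts,z,dz):
    e=dict(np.load(f'pics/{f}.npz')); T=e['T'].copy(); T[2,3]+=dz; e['T']=T; np.savez('pics/tmp.npz',**e); return px('tmp',pts,z)
s=bot.sense();t=s['position'];y=s['tcp_rot'][2];x=np.array([np.cos(y),np.sin(y),0]);j=np.array([np.sin(y),-np.cos(y),0])
for dz in (0,.014,.022,.03):
    a=pxd('w2',[(323,102)],.024,dz)[0]; b=pxd('w7',[(321.5,150),(296,200),(346,200),(293.5,220),(354,220)],.024,dz)
    w1=pxd('w1',[(327,131)],.024,dz)[0]
    print(dz,w1,a,b[0],'ahead of TCP toward tail, side:',[(round((q-t)@x,4),round((q-t)@j,4)) for q in b])
E
```

```text
0 [ 0.4174 -0.2516  0.024 ] [ 0.4169 -0.2521  0.024 ] [ 0.4097 -0.2647  0.024 ] ahead of TCP toward tail, side: [(np.float64(0.0593), np.float64(-0.0011)), (np.float64(0.0321), np.float64(-0.0151)), (np.float64(0.0321), np.float64(0.0123)), (np.float64(0.0205), np.float64(-0.0167)), (np.float64(0.0205), np.float64(0.017))]
0.014 [ 0.4173 -0.2525  0.024 ] [ 0.4171 -0.2518  0.024 ] [ 0.409  -0.2662  0.024 ] ahead of TCP toward tail, side: [(np.float64(0.0576), np.float64(-0.0011)), (np.float64(0.028), np.float64(-0.0163)), (np.float64(0.028), np.float64(0.0135)), (np.float64(0.0153), np.float64(-0.0181)), (np.float64(0.0153), np.float64(0.0187))]
0.022 [ 0.4172 -0.253   0.024 ] [ 0.4173 -0.2515  0.024 ] [ 0.4086 -0.2671  0.024 ] ahead of TCP toward tail, side: [(np.float64(0.0566), np.float64(-0.001)), (np.float64(0.0256), np.float64(-0.017)), (np.float64(0.0256), np.float64(0.0142)), (np.float64(0.0123), np.float64(-0.0188)), (np.float64(0.0123), np.float64(0.0196))]
0.03 [ 0.4171 -0.2535  0.024 ] [ 0.4174 -0.2513  0.024 ] [ 0.4081 -0.268   0.024 ] ahead of TCP toward tail, side: [(np.float64(0.0556), np.float64(-0.0011)), (np.float64(0.0232), np.float64(-0.0176)), (np.float64(0.0233), np.float64(0.0149)), (np.float64(0.0093), np.float64(-0.0197)), (np.float64(0.0094), np.float64(0.0206))]
```

The hinge is now at about (321,150), only 58 mm tailward of the TCP, because the tongs slid about 15 mm. I'll move to 75 mm and feel down to the desk.

>>> play_rows --series '[[[76,0,0,0,0],[76,-0.006,0,0,0],[76,-0.012,0,0,0],[76,-0.017,0,0,0],[76,-0.017,0,0.001,0],[76,-0.017,0,0.002,0],[76,-0.017,0,0.002,0]]]'

```text
clock: 12.92
position: [0.3772, -0.3339, -0.0053]
tcp_rot: [-3.141, -0.0, 1.12]
contact_force: [0.5, -0.3, -0.8]
width: 0.0696
gripper_force: 0.0
```

>>> play_rows --series '[[[76,0,0,0.001,0],[76,0,0,0.002,0],[76,0,0,0.002,0]]]'

```text
clock: 13.17
position: [0.3774, -0.3337, -0.0073]
tcp_rot: [-3.141, -0.0, 1.12]
contact_force: [0.4, -0.0, 0.4]
width: 0.0689
gripper_force: 0.0
```

>>> play_rows --series '[[[76,0,0,0.001,0],[76,0,0,0.002,0],[76,0,0,0.002,0]]]'

```text
clock: 13.42
position: [0.3774, -0.3338, -0.0092]
tcp_rot: [-3.141, -0.0, 1.12]
contact_force: [-0.8, 0.2, -0.1]
width: 0.0692
gripper_force: 0.0
```

>>> play_rows --series '[[[76,0,0,0.001,0],[76,0,0,0.002,0],[76,0,0,0.002,0]]]'

```text
clock: 13.67
position: [0.3775, -0.3339, -0.0108]
tcp_rot: [-3.141, -0.0, 1.12]
contact_force: [-2.2, 2.2, 11.3]
width: 0.069
gripper_force: 5.8
```

The desk is felt at TCP z ≈ -0.010, so the offset is 27 mm. Backing off 3 mm and gripping.

>>> play_rows --series '[[[76,0,0,-0.003,0],[76,0,0,-0.003,0],[68,0,0,-0.003,0],[62,0,0,-0.003,0],[57,0,0,-0.003,0],[57,0,0,-0.003,0],[57,0,0,-0.003,0],[57,0,0,-0.003,0]]]' --grip_force 20

```text
clock: 14.33
position: [0.3774, -0.3339, -0.0081]
tcp_rot: [-3.142, -0.0, 1.12]
contact_force: [-0.5, -0.5, -0.7]
width: 0.052
gripper_force: 4.7
```

```bash
cat >> h.py <<'E'
def rows(f,rs,a=260,b=390):
    g=cv2.cvtColor(cv2.imread(f'pics/{f}.png'),cv2.COLOR_BGR2GRAY).astype(int)
    for r in rs: print(f,r,[(i,g[r,i]) for i in range(a,b) if abs(g[r,i]-g[r,i-4:i+5].mean())>12])
E
python3 - <<'E'
from h import *
shot('wrist','w8'); rows('w8',range(60,200,10))
E
```

```text
w8 60 [(324, np.int64(100)), (325, np.int64(99)), (326, np.int64(97)), (327, np.int64(141)), (328, np.int64(186)), (330, np.int64(91)), (331, np.int64(164)), (332, np.int64(217)), (333, np.int64(213)), (334, np.int64(213))]
w8 70 [(309, np.int64(123)), (310, np.int64(118)), (328, np.int64(90)), (329, np.int64(93)), (330, np.int64(94)), (331, np.int64(177)), (332, np.int64(237)), (333, np.int64(233)), (334, np.int64(193)), (335, np.int64(96)), (336, np.int64(95)), (337, np.int64(99)), (344, np.int64(96)), (345, np.int64(96)), (346, np.int64(95)), (348, np.int64(200)), (349, np.int64(202)), (351, np.int64(146)), (352, np.int64(163)), (353, np.int64(216)), (354, np.int64(213)), (355, np.int64(211))]
w8 80 [(301, np.int64(88)), (303, np.int64(115)), (304, np.int64(122)), (307, np.int64(85)), (308, np.int64(89)), (334, np.int64(85)), (335, np.int64(89)), (336, np.int64(106)), (337, np.int64(114)), (338, np.int64(152)), (339, np.int64(195)), (340, np.int64(182)), (341, np.int64(126)), (342, np.int64(99)), (343, np.int64(94)), (345, np.int64(214)), (346, np.int64(210)), (347, np.int64(208))
[... 1279 characters left out ...]
, np.int64(45)), (327, np.int64(38)), (329, np.int64(88)), (330, np.int64(92))]
w8 140 [(308, np.int64(117)), (311, np.int64(87)), (312, np.int64(91)), (331, np.int64(88)), (334, np.int64(117)), (337, np.int64(93))]
w8 150 [(305, np.int64(116)), (308, np.int64(86)), (309, np.int64(88)), (334, np.int64(86)), (336, np.int64(116)), (337, np.int64(116)), (340, np.int64(91))]
w8 160 [(305, np.int64(95)), (337, np.int64(86)), (340, np.int64(115)), (343, np.int64(92))]
w8 170 [(301, np.int64(94)), (302, np.int64(94))]
w8 180 [(293, np.int64(97)), (298, np.int64(87)), (299, np.int64(90)), (343, np.int64(90))]
w8 190 [(290, np.int64(92)), (295, np.int64(88)), (296, np.int64(91)), (347, np.int64(88))]
```

Gripped at 4.7 N, with the pin at (321,127) in the wrist view as a reference. Lifting, then checking whether the pin stays put.

>>> play_rows --series '[[[57,0,0,-0.004,0],[57,0,0,-0.012,0],[57,0,0,-0.024,0],[57,0,0,-0.04,0],[57,0,0,-0.058,0],[57,0,0,-0.074,0],[57,0,0,-0.085,0],[57,0,0,-0.09,0]]]'

```text
clock: 15.05
position: [0.3781, -0.3345, 0.0842]
tcp_rot: [3.139, 0.001, 1.12]
contact_force: [0.0, 0.3, -0.8]
width: 0.0519
gripper_force: 4.6
```

```bash
cat >> h.py <<'E'
def pin(f):
    g=cv2.cvtColor(cv2.imread(f'pics/{f}.png'),cv2.COLOR_BGR2GRAY)[60:200,295:350]
    n,_,st,c=cv2.connectedComponentsWithStats((g<58).astype(np.uint8))
    return [(st[i,4],(c[i]+[295,60]).round(1).tolist()) for i in range(1,n) if st[i,4]>20]
E
python3 - <<'E'
from h import *
shot('wrist','w9'); print(pin('w8'),pin('w9'))
s=bot.sense();print(s['width'],s['gripper_force'],s['position'],s['contact_force'],s['ft_torque'])
E
```

```text
[(np.int32(182), [320.7, 127.2])] [(np.int32(186), [320.8, 127.2])]
0.052354161268218846 4.622988179326057 [ 0.37815178 -0.3345738   0.08410916] [ 1.05948438 -1.22173818  0.58350345] [-0.16854903  0.04051042 -0.06657276]
```

The pin hasn't moved, so the hold is rigid now. Next I'll work out where the tips sit relative to the TCP, and the move over the scone.

```bash
python3 - <<'E'
from h import *
t=np.array([.3774,-.3339,-.0081]); y=1.12; x=np.array([np.cos(y),np.sin(y),0]);j=np.array([np.sin(y),-np.cos(y),0])
h=px('w8',pin('w8')[0][1:2],.024)[0]; print('hinge rel TCP (tool x,y)',(h-t)@x,(h-t)@j)
a=px('w8',[(305,150),(337,150),(295,190),(347,190)],.024); m=[(a[0]+a[1])/2,(a[2]+a[3])/2]
for q in m: d=q-h; print('dir',np.degrees(np.arctan2(d[1],d[0])))
print('scone w6',px('w6',[(500,136)],.048))
s=bot.sense(); yaw=np.degrees(s['tcp_rot'][2]); dirn=-30
L=.176-abs((h-t)@x); sc=np.array([.528,-.332])
d=np.array([np.cos(np.radians(dirn)),np.sin(np.radians(dirn))]); g=sc-L*d
print('L',L,'yaw',yaw,'goal',g,to((*g,.095),dirn+180))
print('chest',px('scene0',[(353,197),(386,183)],0))
E
```

```text
hinge rel TCP (tool x,y) 0.07104268897439288 -0.0015021129410510829
dir -114.97074923611979
dir -115.60554653015768
scone w6 [[ 0.5274 -0.331   0.048 ]]
L 0.10495731102560711 yaw 64.1804697559203 goal [ 0.4371043  -0.27952134] [ 7.52000e-02  2.91000e-02 -1.09000e-02 -8.58195e+01]
chest [[0.5233 0.0931 0.    ]
 [0.6905 0.1445 0.    ]]
```

>>> play_rows --series '[[[57,0.004,0.002,-0.003,-5],[57,0.012,0.005,-0.006,-12],[57,0.022,0.009,-0.011,-19],[57,0.034,0.013,-0.015,-26],[57,0.046,0.018,-0.015,-33],[57,0.058,0.022,-0.015,-40],[57,0.067,0.026,-0.015,-47],[57,0.075,0.029,-0.015,-54]]]'

```text
clock: 15.77
position: [0.4364, -0.2783, 0.0964]
tcp_rot: [-3.141, -0.001, 2.069]
contact_force: [-0.1, 0.2, 0.1]
width: 0.0519
gripper_force: 4.6
```

>>> play_rows --series '[[[57,0,0,0,-7],[57,0,0,0,-14],[57,0,0,0,-21],[57,0,0,0,-27],[57,0,0,0,-31],[57,0,0,0,-32],[57,0,0,0,-32],[57,0,0,0,-32]]]'

```text
clock: 16.43
position: [0.436, -0.2789, 0.0967]
tcp_rot: [3.142, -0.0, 2.619]
contact_force: [0.0, 0.3, -1.5]
width: 0.052
gripper_force: 4.6
```

```bash
python3 - <<'E'
from h import *
shot('wrist','w10'); shot('top','t10'); shot('scene','s10'); print(pin('w10'))
s=bot.sense();print(s['width'],s['gripper_force'],s['position'],np.degrees(s['tcp_rot'][2]))
p=s['position'];a=s['tcp_rot'][2]+np.pi;d=np.array([np.cos(a),np.sin(a)]);n=np.array([-d[1],d[0]])
tip=p[:2]+.104*d; print('tips',tip,'to',to((.4372-0,-.279,.095),150))
for f in('s10','t10'): print(f,'tip L,R / scone top',proj(f,[(*(tip+n*.034),p[2]+.03),(*(tip-n*.034),p[2]+.03),(.5275,-.331,.048)]).tolist())
a=cv2.resize(cv2.imread('pics/s10.png')[170:290,350:510],(800,600),interpolation=cv2.INTER_CUBIC)[:, :]
b=cv2.resize(cv2.imread('pics/t10.png')[110:210,340:460],(360,300),interpolation=cv2.INTER_CUBIC)
c=cv2.resize(a,(440,330)); o=np.zeros((330,800,3),np.uint8); o[:,:440]=c; o[:300,440:]=b
cv2.imwrite('pics/c10.png',o)
E
```

```text
[(np.int32(21), [320.7, 70.5]), (np.int32(192), [321.0, 127.1])]
0.05192273874748434 4.622387588024139 [ 0.43617393 -0.2790041   0.09683824] 150.09701315363887
tips [ 0.52632849 -0.33085153] to [-0.0009  0.0005  0.0018  0.097 ]
s10 tip L,R / scone top [[438.1, 212.0], [442.7, 224.9], [436.9, 245.0]]
t10 tip L,R / scone top [[383.8, 132.1], [402.9, 133.5], [390.7, 148.4]]
```

View pics/c10.png

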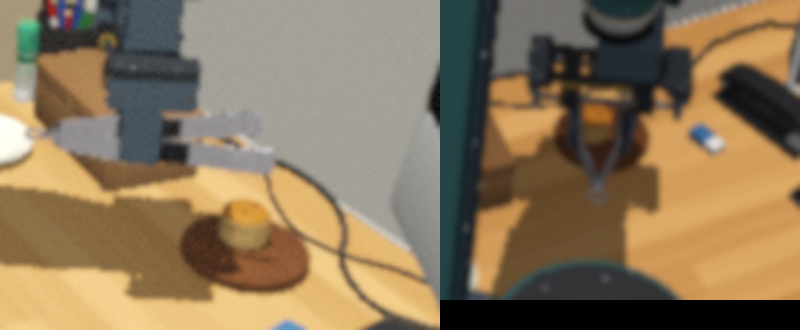

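The crop shows the open tongs level above the board, the near tip's end at full-image (449,228). This matches the prediction, and the scone sits below and between the tips. Descending straight down.

>>> play_rows --series '[[[57,-0.001,0,0.01,0],[57,-0.001,0,0.025,0],[57,-0.001,0,0.04,0],[57,-0.001,0,0.053,0],[57,-0.001,0,0.064,0],[57,-0.001,0,0.073,0],[57,-0.001,0,0.08,0],[57,-0.001,0,0.085,0]]]'

```text
clock: 17.25
position: [0.437, -0.2794, 0.0111]
tcp_rot: [3.142, -0.001, 2.621]
contact_force: [0.0, 0.1, -1.6]
width: 0.0519
gripper_force: 4.6
```

>>> play_rows --series '[[[57,0,0,0,0],[57,0,0,0,0]]]'

```text
clock: 17.42
position: [0.4372, -0.2796, 0.012]
tcp_rot: [-3.142, 0.0, 2.621]
contact_force: [-0.3, 0.4, -0.9]
width: 0.0519
gripper_force: 4.6
```

```bash
python3 - <<'E'
from h import *
shot('wrist','w11'); print(pin('w11')); s=bot.sense();print(s['width'],s['gripper_force'],s['position'],s['contact_force'])
E
```

```text
[(np.int32(187), [321.0, 127.1])]
0.05200893486639521 4.6226609498262405 [ 0.43731011 -0.27966533  0.01225374] [ 0.41383727 -0.58947551 -1.23095198]
```

No contact and the tongs are still level. Squeezing gradually, with a 25 N grip.

>>> play_rows --series '[[[53,0,0,0,0],[50,0,0,0,0],[47,0,0,0,0],[44,0,0,0,0],[41,0,0,0,0],[38,0,0,0,0],[35,0,0,0,0],[35,0,0,0,0]]]' --grip_force 25

```text
clock: 18.13
position: [0.4371, -0.2796, 0.012]
tcp_rot: [-3.142, 0.0, 2.621]
contact_force: [0.2, -0.0, -0.5]
width: 0.0434
gripper_force: 25.0
```

>>> play_rows --series '[[[35,0,0,0,0],[35,0,0,0,0],[35,0,0,0,0]]]'

```text
clock: 18.38
position: [0.4371, -0.2795, 0.0119]
tcp_rot: [-3.142, 0.0, 2.621]
contact_force: [1.6, -0.3, -0.6]
width: 0.0432
gripper_force: 25.0
```

It stopped on the scone at 43 mm with 25 N. Lifting.

>>> play_rows --series '[[[35,0,0,-0.003,0],[35,0,0,-0.009,0],[35,0,0,-0.018,0],[35,0,0,-0.03,0],[35,0,0,-0.045,0],[35,0,0,-0.06,0],[35,0,0,-0.074,0],[35,0,0,-0.085,0]]]' --grip_force 28

```text
clock: 19.05
position: [0.4375, -0.2798, 0.0992]
tcp_rot: [-3.141, 0.002, 2.621]
contact_force: [0.3, -0.1, -1.1]
width: 0.0429
gripper_force: 28.0
```

>>> play_rows --series '[[[35,0,0,-0.01,0],[35,0,0,-0.022,0],[35,0,0,-0.036,0],[35,0,0,-0.05,0],[35,0,0,-0.06,0],[35,0,0,-0.066,0],[35,0,0,-0.066,0]]]'

```text
clock: 19.63
position: [0.4376, -0.2799, 0.1642]
tcp_rot: [-3.141, 0.002, 2.621]
contact_force: [0.9, -0.2, -0.6]
width: 0.0433
gripper_force: 28.0
```

```bash
python3 - <<'E'
from h import *
shot('wrist','w12'); shot('scene','s12'); print(pin('w11'),pin('w12')); s=bot.sense();print(s['width'],s['gripper_force'],s['position'],s['contact_force'],s['qpos'])
im=cv2.imread('pics/s12.png'); hsv=cv2.cvtColor(im,cv2.COLOR_BGR2HSV)
h0=cv2.cvtColor(cv2.imread('pics/scene0.png'),cv2.COLOR_BGR2HSV)
print('board-scone top was',h0[245,439],'now',hsv[245,439], hsv[255,439])
p=s['position'];a=s['tcp_rot'][2]+np.pi;t=p[:2]+.105*np.array([np.cos(a),np.sin(a)])
q=proj('s12',[(*t,p[2]+.037)]); print('expect scone top px',q)
m=((hsv[...,0]>8)&(hsv[...,0]<18)&(hsv[...,1]>190)&(hsv[...,2]>150)).astype(np.uint8)[150:300,380:500]
n,_,st,c=cv2.connectedComponentsWithStats(m); print([(st[i,4],(c[i]+[380,150]).round(1).tolist()) for i in range(1,n) if st[i,4]>15])
for d in (180,190,200,170):
    u=np.array([np.cos(np.radians(d)),np.sin(np.radians(d))]); g=np.array([.406,-.05])-.105*u; print(d,g,to((*g,.165),d-180))
print('plate',px('w1',[(243,0)],.006))
E
```

```text
[(np.int32(187), [321.0, 127.1])] [(np.int32(34), [319.1, 68.7]), (np.int32(196), [320.9, 124.4])]
0.04322288836049761 27.976659536361694 [ 0.43691454 -0.27942509  0.16270594] [-0.3181974  -0.6024248  -2.01458722] [-6.13924717e-01  1.50301153e-01  2.11938102e+00 -1.17695611e-05
  8.72119045e-01 -1.66416205e+00]
board-scone top was [ 18 192 203] now [ 20 105 242] [ 10 132  77]
expect scone top px [[444.9 192. ]]
[]
180 [ 0.511 -0.05 ] [ 4.980000e-02  2.359000e-01 -2.300000e-03  1.501746e+02]
190 [ 0.50940481 -0.03176694] [ 6.030000e-02  2.509000e-01 -2.300000e-03  1.401746e+02]
200 [ 0.50466773 -0.01408788] [ 7.320000e-02  2.639000e-01 -2.300000e-03  1.301746e+02]
170 [ 0.50940481 -0.06823306] [ 4.210000e-02  2.193000e-01 -2.300000e-03  1.601746e+02]
plate [[ 0.391 -0.075  0.006]]
```

```bash
python3 - <<'E'
from h import *
hs=cv2.cvtColor(cv2.imread('pics/s12.png'),cv2.COLOR_BGR2HSV)
print('scone?',hs[186:206:2,445].tolist()); 
h0=cv2.cvtColor(cv2.imread('pics/scene0.png'),cv2.COLOR_BGR2HSV); print('ref scone side',h0[244:258:2,439].tolist())
m=((h0[...,1]<60)&(h0[...,2]>170)).astype(np.uint8)[200:240,315:372]
n,l,st,c=cv2.connectedComponentsWithStats(m); i=1+st[1:,4].argmax()
cn=max(cv2.findContours((l==i).astype(np.uint8),cv2.RETR_EXTERNAL,cv2.CHAIN_APPROX_NONE)[0],key=len)[:,0]+[315,200]
print(st[i],cn.min(0),cn.max(0))
# outline of the rim circle (z .013, r .056): fit centre by least squares against the contour
from scipy.optimize import least_squares
th=np.linspace(0,2*np.pi,180)
def f(v):
    q=np.vstack([proj('scene0',np.c_[v[0]+r*np.cos(th),v[1]+r*np.sin(th),0*th+z]) for r,z in((.056,.013),(.045,.0))]).astype(np.float32)
    h=cv2.convexHull(q)
    return [cv2.pointPolygonTest(h,(float(a),float(b)),True) for a,b in cn]
r=least_squares(f,[.406,-.05],diff_step=1e-2); print(r.x,np.std(r.fun),np.mean(r.fun))
w=cv2.cvtColor(cv2.imread('pics/w1.png'),cv2.COLOR_BGR2HSV); mw=((w[...,1]<60)&(w[...,2]>170))[0:30,190:300]; ys,xs=np.nonzero(mw)
print('w1 plate',[(y,xs[ys==y].min()+190,xs[ys==y].max()+190) for y in (0,5,10,15,20) if (ys==y).any()],ys.max())
print(px('w1',[(xs[ys==0].min()+190,0),(xs[ys==0].max()+190,0),(int(xs[ys==ys.max()].mean())+190,int(ys.max()))],.013))
E
```

```text
scone? [[25, 17, 163], [17, 13, 173], [13, 76, 200], [18, 183, 210], [18, 184, 212], [16, 126, 219], [12, 38, 181], [0, 3, 153], [165, 7, 154], [170, 5, 153]]
ref scone side [[18, 182, 207], [17, 182, 198], [18, 180, 210], [18, 174, 211], [18, 144, 181], [19, 123, 164], [19, 128, 170]]
[ 10  11  37  19 561] [325 211] [361 229]
[ 0.40691611 -0.04894129] 0.5045037000441512 0.529461844389844
w1 plate [(0, np.int64(200), np.int64(282)), (5, np.int64(204), np.int64(280)), (10, np.int64(208), np.int64(276)), (15, np.int64(213), np.int64(272)), (20, np.int64(221), np.int64(265))] 26
[[ 0.3468 -0.0567  0.013 ]
 [ 0.4321 -0.0968  0.013 ]
 [ 0.3774 -0.1006  0.013 ]]
```

The scone's orange top shows at (445,193) in the scene image, right at the tips, so it is held. The plate fit gives (0.407,-0.049), and the wrist view agrees. Swinging over to the plate.

>>> play_rows --series '[[[35,0.002,0.008,0,2],[35,0.005,0.022,-0.001,6],[35,0.009,0.04,-0.002,12],[35,0.014,0.062,-0.004,18],[35,0.019,0.085,-0.005,24],[35,0.024,0.108,-0.005,30],[35,0.029,0.131,-0.005,36],[35,0.034,0.154,-0.005,42]]]'

```text
clock: 20.4
position: [0.4839, -0.1277, 0.167]
tcp_rot: [-3.14, -0.001, 1.883]
contact_force: [-0.5, 0.7, -1.2]
width: 0.0432
gripper_force: 28.0
```

```bash
python3 - <<'E'
from h import *
print(to((.511,-.049,.167),0), pin('w12')); s=bot.sense(); print(s['width'],s['gripper_force'])
E
```

```text
[6.660000e-02 5.000000e-02 0.000000e+00 1.078713e+02] [(np.int32(34), [319.1, 68.7]), (np.int32(196), [320.9, 124.4])]
0.04318981070866574 27.971885204315186
```

>>> play_rows --series '[[[35,0.01,0.008,0,6],[35,0.021,0.016,0,12],[35,0.032,0.024,0,18],[35,0.043,0.032,0,24],[35,0.052,0.039,0,30],[35,0.059,0.045,0,36],[35,0.064,0.048,0,42],[35,0.067,0.05,0,48]]]'

```text
clock: 21.07
position: [0.5104, -0.049, 0.1669]
tcp_rot: [-3.14, 0.001, 1.046]
contact_force: [-0.3, -0.4, -0.7]
width: 0.0434
gripper_force: 28.0
```

>>> play_rows --series '[[[35,0,0,0,6],[35,0,0,0,12],[35,0,0,0,18],[35,0,0,0,24],[35,0,0,0,30],[35,0,0,0,36],[35,0,0,0,42],[35,0,0,0,48]]]'

```text
clock: 21.73
position: [0.5103, -0.0497, 0.167]
tcp_rot: [-3.141, 0.001, 0.207]
contact_force: [0.7, -0.5, -1.3]
width: 0.0433
gripper_force: 28.0
```

>>> play_rows --series '[[[35,0,0,0,5],[35,0,0,0,8],[35,0,0,0,10],[35,0,0,0,11],[35,0,0,0,12],[35,0,0,0,12],[35,0,0,0,12],[35,0,0,0,12]]]'

```text
clock: 22.4
position: [0.5108, -0.0498, 0.1678]
tcp_rot: [3.142, 0.0, 0.004]
contact_force: [-0.2, 0.9, -1.8]
width: 0.0433
gripper_force: 28.0
```

```bash
python3 - <<'E'
from h import *
shot('scene','s13'); shot('wrist','w13'); shot('top','t13')
s=bot.sense(); p=s['position'];print(p,np.degrees(s['tcp_rot']),s['width'],s['gripper_force'],s['contact_force'])
print(pin('w13'),to((.511,-.049,.167),0))
a=s['tcp_rot'][2]+np.pi;t=p[:2]+.104*np.array([np.cos(a),np.sin(a)]); print('scone',t)
hs=cv2.cvtColor(cv2.imread('pics/s13.png'),cv2.COLOR_BGR2HSV)
m=((hs[...,0]>14)&(hs[...,0]<21)&(hs[...,1]>165)&(hs[...,2]>140)).astype(np.uint8)[100:235,290:420]
n,_,st,c=cv2.connectedComponentsWithStats(m)
for i in range(1,n):
    if st[i,4]>10: q=(c[i]+[290,100]); print('blob',st[i].tolist(),q, px('s13',[q],.008+p[2]-.005+.034))
print('expected top',proj('s13',[(*t,p[2]+.037)]))
E
```

```text
[ 0.51074663 -0.04975496  0.16791547] [1.79999562e+02 2.82023905e-03 1.96754896e-01] 0.0432882212535229 27.976762354373932 [ 0.32348327 -1.0620971  -1.33614332]
[(np.int32(56), [342.7, 64.1]), (np.int32(188), [320.9, 124.4])] [ 0.0003 -0.0008  0.0009  0.1968]
scone [ 0.40674724 -0.0501121 ]
expected top [[345.6 159.4]]
```

```bash
python3 - <<'E'
from h import *
for f,box in (('s13',(140,200,320,375)),('t13',(100,220,240,420))):
    hs=cv2.cvtColor(cv2.imread(f'pics/{f}.png'),cv2.COLOR_BGR2HSV); a,b,c0,d=box
    m=((hs[...,0]>10)&(hs[...,0]<23)&(hs[...,1]>120)).astype(np.uint8)[a:b,c0:d]
    n,_,st,c=cv2.connectedComponentsWithStats(m)
    print(f,[(st[i].tolist(),(c[i]+[c0,a]).round(1).tolist()) for i in range(1,n) if st[i,4]>8])
hs=cv2.cvtColor(cv2.imread('pics/s13.png'),cv2.COLOR_BGR2HSV)
for r in range(150,186,3): print(r,[tuple(v) for v in hs[r,332:362:5].tolist()])
print(proj('s13',[(.4067,-.05,.205),(.4067,-.05,.171)]))
E
```

```text
s13 [([18, 20, 13, 13, 92], [341.9, 164.7]), ([44, 49, 11, 11, 111], [369.3, 194.2]), ([0, 52, 4, 5, 10], [320.9, 194.3])]
t13 [([116, 19, 64, 94, 4521], [388.6, 164.7]), ([19, 118, 7, 2, 10], [262.3, 218.7])]
150 [(20, 60, 222), (19, 58, 223), (19, 57, 222), (19, 57, 224), (20, 56, 225), (20, 58, 224)]
153 [(19, 61, 218), (19, 58, 223), (20, 57, 223), (20, 57, 224), (20, 59, 222), (20, 59, 215)]
156 [(19, 76, 175), (20, 61, 212), (19, 62, 202), (19, 62, 184), (18, 64, 163), (18, 53, 160)]
159 [(19, 82, 195), (17, 82, 172), (11, 66, 127), (11, 61, 129), (6, 9, 142), (160, 5, 144)]
162 [(20, 68, 172), (17, 111, 135), (16, 190, 117), (15, 171, 124), (10, 36, 127), (0, 4, 133)]
165 [(19, 70, 160), (17, 99, 141), (18, 141, 155), (3, 20, 142), (158, 8, 130), (158, 8, 133)]
168 [(20, 72, 160), (17, 102, 138), (19, 129, 158), (150, 7, 144), (165, 4, 130), (165, 4, 133)]
171 [(19, 72, 160), (17, 100, 158), (19, 127, 159), (8, 7, 145), (13, 31, 148), (18, 58, 162)]
174 [(19, 73, 151), (19, 73, 160), (18, 84, 155), (17, 70, 157), (21, 67, 163), (19, 68, 162)]
177 [(19, 67, 152), (19, 73, 158), (19, 73, 160), (19, 71, 161), (19, 67, 161), (40, 59, 164)]
180 [(19, 70, 152), (19, 69, 160), (20, 70, 160), (20, 73, 160), (18, 68, 158), (75, 131, 162)]
183 [(18, 66, 162), (20, 70, 160), (20, 71, 159), (19, 69, 159), (19, 68, 162), (76, 138, 142)]
[[345.5 159.4]
 [345.1 170.5]]
```

The scone shows in the scene view at columns 338–351, rows 160–173. This matches the prediction for the plate's middle, about 15 cm up, and the grip is steady at 28 N. Handing in.

```bash
python3 -c "
from station import bot
print(bot.hand_in())"
```

```text
the job is handed in; nothing more can be done
None
```

I handed the job in at about 22.5 s: the tongs hold the scone still over the middle of the empty plate, about 15 cm up. The first grip tilted the tongs, so I set them down once and regripped. The hand-in returned no verdict, and I took my last look at the scone from pixel values because all 10 picture views were used.

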